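# Unsnap and push open a terminal box cover

### The job

Open the grey terminal box for inspection: press its orange snap tab down all the way in, where it stays, then push the released blue cover along its guide, off its seat, until it drops and lies flat in the tray at the end of the box. Do it all with the fingertips or the outside of the fingers: the cover is pushed, never pinched or lifted, and the jar, bottle, lid and tube beside the box stay where they stand.

Things in the scene. Friction and masses are not known exactly. Their poses are not given: they have to be found in the camera images.
- housing: Grey terminal box, fixed. Origin: underside, below the seat's centre; +x: the way the cover slides off, z up. Spans x -50 to 158, y +-42 mm; a 12 mm high foot under the tab at x 32 to 80, y -80 to -42; cable glands stick out to x = -68, below 28 mm. Seat: ledges 24 mm high between rails (inner faces y +-34, tops 34 mm high) and a back wall (x -50 to -44, 34 mm high).
- cover: Blue loose cover, plate 84 (x) x 64 (y) x 6 mm, 90 g. Origin: centre of the plate's underside; axes as the housing's. Seated, its origin is at x = 0, y = 0, z = 24 mm of the housing, with 2 mm play all round. It slides with little force once the tab is down; while the tab is up it is blocked.
- tab (a joint): Travel of the orange snap tab in m: 0 up (locked), 0.008 fully down. It slides with a stiff 3.5 N of friction, has no return spring, and stays as far down as it was pressed, against a hard stop at the bottom. Up, its bar across the guide (x 44 to 49 mm of the housing) stands 6 mm above the seat in front of the cover; down, 2 mm below the seat.
- tab_top (a point): Centre of the top of the tab's thumb pad, 26 (x) x 24 (y) mm, at x = 46.5, y = -60 mm of the housing; 46 mm above the worktop when up, 38 mm when down. It moves straight down. The rail beside it, 6 mm from the pad's edge, is 34 mm high.
- lip (a point): Middle of the rear face of the cover's upright push lip, where to push towards +x. The lip stands along the cover's rear edge: x -42 to -36, y +-26 mm of the cover, top 28 mm above the plate's underside (52 mm above the worktop when seated, 18 mm above the back wall; 4 mm lower in the tray). This point: x -42, y 0, z 20 mm of the cover.
- tray (a point): Centre of the tray's floor, at x = 101.5, y = 0 mm of the housing, 20 mm above the worktop (4 mm below the seat). Tray inside x 51 to 152, y +-34 mm of the housing; walls 32 mm high. The cover drops in once its origin is past about x = 93 mm of the housing; at x = 110 mm it touches the end wall.
- jar: Clear open glass jar, 56 mm across, 42 mm high, loose; origin centre of underside. Leave alone.
- orange_bottle: Small bottle with orange content and white cap, 36 mm across, 75 mm high, loose; origin centre of underside. Leave alone.
- white_lid: White round lid, 50 mm across, 12 mm high, loose, lying flat; origin centre of underside. Leave alone.
- white_tube: White slim tube standing upright, 21 mm across, 72 mm high, loose; origin centre of underside. Leave alone.

How it is judged:
By the outcome, as a careful person would: the job done as asked, in the order asked, and still so for the second after the job is handed in, with the robot touching nothing.
It also fails if it takes over 42 s, if anything falls off the work surface, if the arm or the gripper's body presses on something with over 40 N, if the wrist force passes 120 N, or if a joint passes its speed limit or range.

### The arm

A 6-joint arm with a two-finger parallel gripper is mounted at the origin on a cart in front of the work surface, level with it; the furniture and walls round the work are solid. World frame = base frame: x ahead of the robot, y to its left, z up, the work surface at z = 0. Lengths are in m, angles in degrees, forces in N, time in s.
With the tool pointing down it reaches from about 0.25 to 0.775 m from the base axis. Payload 4 kg.
Tool frame: the origin (TCP) lies at the very end of the fingers, on their centre line; the grasp point (between the pads) lies pinch_z behind it (pinch_z is the distance from the TCP to the grasp point, in m); z points along the fingers, y is the direction in which the jaws open and shut (so a half turn about z gives the same grasp; the last joint's range is limited). The gripper opens to 85 mm and grips with 20 to 120 N. Pads are 22 mm wide; open, the fingers measure 114 mm over their backs; the gripper's body (76 mm by 85 mm) begins 54 mm behind the grasp point. The pads swing forward as they close: fully open they stand 13 mm farther back than shut.
Start: joints at [-74.548, 4.996, 78.535, -0, 96.463, -5.907], TCP at [0.2, -0.512, 0.231] pointing down, gripper open.
Joint ranges: [-177.83, 177.83], [-43.37, 116.18], [15.69, 146.23], [-61.86, 241.86], [9.47, 152.12], [-147.06, 147.06]. Speed limits (degrees/s): [159.86, 159.86, 180, 180, 180, 180].

### API

Orientations are given as [roll, pitch, yaw] about the fixed x, y, z axes, in that order (R = Rz(yaw) Ry(pitch) Rx(roll)).
In Python, from bench import state, snapshot, get_calibration, hand_in, pinch_z gives the robot as it stands. The module is installed in compiled form; this text tells all that it offers.
- The arm moves only by the tool jog_arm, never from a script. Its argument "steps" is a list of rows, each a list of 5 numbers: the finger opening in mm, from 0 to 85.4, then the shift along the tool's x, y, z in mm, then the turn about the tool's z in degrees. A call has exactly 10 rows; each row shifts and turns the pose as measured when the row begins, along the tool's axes as they then stand; what a row does not reach is not made up. A row lasts 1/10 s, in which the tool goes at most 50 mm and 8.59 degrees, less where a joint would pass 70% of its speed; a pose out of reach is approached as far as the arm can. A call is refused whole if a number of a shift passes 50 or a number of a turn 8.59, either way. A call with a gripper value outside its range is refused whole. The fingers move at their own pace and stop on an object; "grip_force" is the grip in N (left out, the last holds). Time passes only in rows, so rows that do not move let the fingers close, or fill a call up. It gives the time, the measured TCP pose, the force and the opening at its end, in the units of the state.
- state(): the state, without advancing time (a new reading comes with each control period).
- snapshot(name): name is "side" or "top"; returns the picture (384x512x3 uint8, blue, green, red); there is no depth.
- get_calibration(name): a dict with "fx", "fy", "cx", "cy" (pixels), "rvec" (rotation vector, rad) and "tvec" (3), from world to camera coordinates, as OpenCV has them. Camera axes: x right, y down, z forward; pixel columns grow to the right and rows downward; lengths in m; the calibration is good to about 2 mm. A picture is of the moment at which its call begins. get_calibration takes no time and is no camera call.
- hand_in(): hands the job in, once; it reports no verdict.
The state is a dict: "clock": time; "joint_positions": joint angles; "qvel": joint speeds; "joint_efforts": joint torques, N m; "tool_pos": TCP position; "ee_rot": TCP orientation; "ft_force": force on the tool from outside, world axes, zero at the start; "moment": the same for the moment, N m; "opening": finger opening in m.
Only numpy, scipy, OpenCV 4.12 (cv2) and the standard library are available. Lean on these libraries where they do the work, as an engineer would, in place of code of your own. Each camera call takes 0.05 s, during which the arm holds its last target.

## Working session

There is one attempt and no reset: what is moved stays moved. The work goes in short steps, Python scripts to look and compute and a tool call to move; the robot and the scene stay as the last step left them, time stands still between calls to the robot, and variables do not carry over. Pictures are saved under pics/ and viewed, and the job is handed in when it is done.

Besides the shell and the picture viewer there is one more tool, called after "Call:" as name([rows], argument=value, ...), one row to a line, values as JSON. jog_arm: Moves the arm, as the interface text tells. Its arguments: {"type":"object","properties":{"steps":{"type":"array"},"grip_force":{"type":"number"}},"required":["steps"]}

```bash
mkdir -p pics
python3 - <<'E'
from bench import *
import cv2
print(state(), pinch_z if not callable(pinch_z) else pinch_z())
for n in("side","top"):
    cv2.imwrite(f"pics/{n}0.png",snapshot(n)); print(n,get_calibration(n))
E
```

```text
{'clock': 0.0, 'joint_positions': array([-7.45481509e+01,  5.04037319e+00,  7.86256635e+01,  4.23197185e-04,
        9.64654048e+01, -5.90837726e+00]), 'qvel': array([-0.09462972, -0.01424289,  0.07243044, -0.0659652 ,  0.05218361,
        0.11079178]), 'joint_efforts': array([ 8.89054991e-04, -3.51858366e+01, -3.13271856e+01,  3.17140200e-05,
        1.08206039e-02, -1.09883456e-05]), 'tool_pos': array([ 0.20017605, -0.51172552,  0.23011896]), 'ee_rot': array([-1.79869300e+02, -1.39486947e-02,  2.13602576e+01]), 'ft_force': array([-0.44275708,  0.08369577, -0.49128081]), 'moment': array([ 0.01631105, -0.01790987,  0.00468258]), 'opening': 0.08545850518218509} 0.0187
side {'fx': 408.2401108314751, 'fy': 408.2401108314751, 'cx': 255.35840721395482, 'cy': 194.76909534556873, 'rvec': array([ 2.27049959,  0.00646432, -0.01382765]), 'tvec': array([-0.57758417,  0.02667735,  0.9108679 ])}
top {'fx': 395.47792156953227, 'fy': 395.47792156953227, 'cx': 251.59173060361118, 'cy': 184.32107039206338, 'rvec': array([ 2.1530055 , -2.08943012,  0.22009307]), 'tvec': array([-0.06225862,  0.55325683,  0.78763799])}
```

View pics/side0.png

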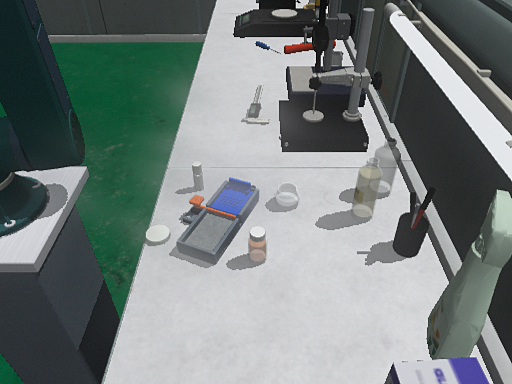

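View pics/top0.png

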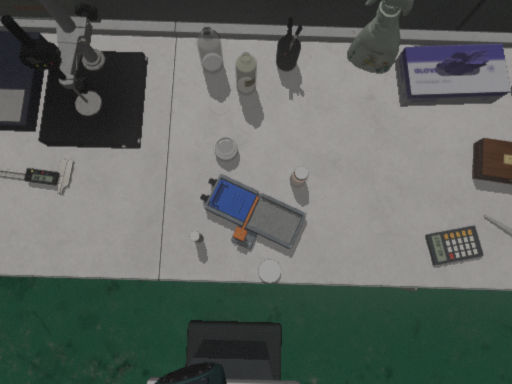

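The side view shows the box at about (220,215), with the blue cover at its far end and the orange tab on its left. In the top view the box runs from (205,190) to (300,235), with the pad near (240,234). Next I'll segment the colours.

```bash
cat > h.py <<'E'
import numpy as np, cv2
from bench import *
def cam(n):
    c=get_calibration(n);K=np.array([[c['fx'],0,c['cx']],[0,c['fy'],c['cy']],[0,0,1.]])
    return K,cv2.Rodrigues(c['rvec'])[0],c['rvec'],c['tvec']
def ray(n,uv,z):
    K,R,_,t=cam(n);d=R.T@np.linalg.inv(K)@np.array([*uv,1.]);o=-R.T@t
    return (o+d*(z-o[2])/d[2])
def proj(n,P):
    K,R,r,t=cam(n);return cv2.projectPoints(np.atleast_2d(P).astype(float),r,t,K,None)[0][:,0]
E
python3 - <<'E'
from h import *
for n,roi in(("top",(140,120,180,170)),("side",(130,140,190,140))):
    im=cv2.imread(f"pics/{n}0.png");x,y,w,h=roi
    cv2.imwrite(f"pics/{n}0c.png",cv2.resize(im[y:y+h,x:x+w],None,fx=4,fy=4,interpolation=cv2.INTER_CUBIC)[:600,:800])
    hsv=cv2.cvtColor(im,cv2.COLOR_BGR2HSV)
    for nm,lo,hi in(("blue",(108,120,60),(125,255,255)),("orange",(3,130,90),(16,255,255))):
        m=cv2.inRange(hsv,lo,hi);mm=np.zeros_like(m);mm[y:y+h,x:x+w]=m[y:y+h,x:x+w]
        k,l,s,c=cv2.connectedComponentsWithStats(mm)
        for i in range(1,k):
            if s[i,4]>15:
                r=cv2.minAreaRect(np.argwhere(l==i)[:,::-1].astype(np.float32));print(n,nm,s[i],c[i].round(1),r)
E
```

```text
top blue [ 210  180   46   41 1059] [232.7 200.1] ((231.7294464111328, 199.63739013671875), (39.01365280151367, 28.741300582885742), 25.20112419128418)
top orange [234 197  25  44 191] [243.4 226. ] ((247.5, 217.50001525878906), (11.180339813232422, 46.0629997253418), 26.56505012512207)
side blue [229 178  21   6  24] [239.  180.5] ((239.01885986328125, 180.4339599609375), (20.604084014892578, 1.0988844633102417), 15.945395469665527)
side blue [211 188  42  28 519] [230.3 201.7] ((231.50001525878906, 199.0), (26.018896102905273, 36.356956481933594), 34.38034439086914)
side orange [190 195  13  10  70] [196.1 199.6] ((196.00003051757812, 199.50003051757812), (10.28591251373291, 8.049844741821289), 26.56505012512207)
side orange [200 205  36  13  68] [219.  211.4] ((217.5324249267578, 210.8946075439453), (36.981300354003906, 1.9850796461105347), 17.102725982666016)
```

```bash
ls pics
```

```text
side0.png
side0c.png
top0.png
top0c.png
```

View pics/top0c.png

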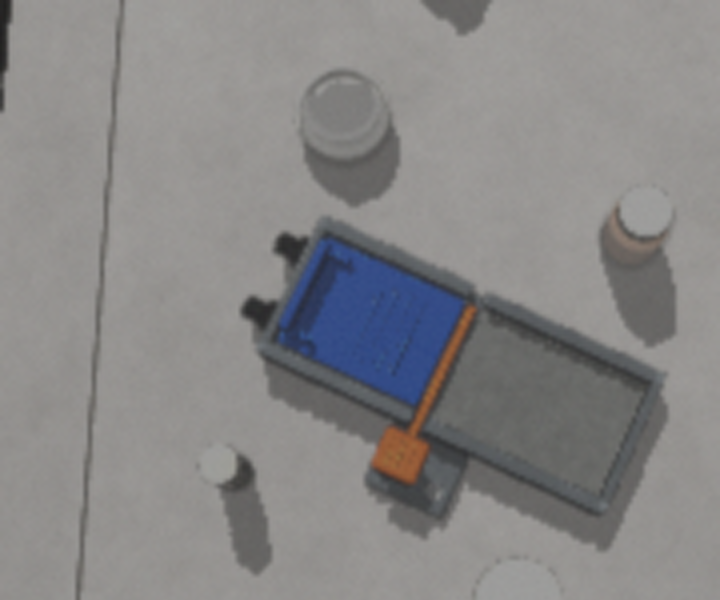

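View pics/side0c.png

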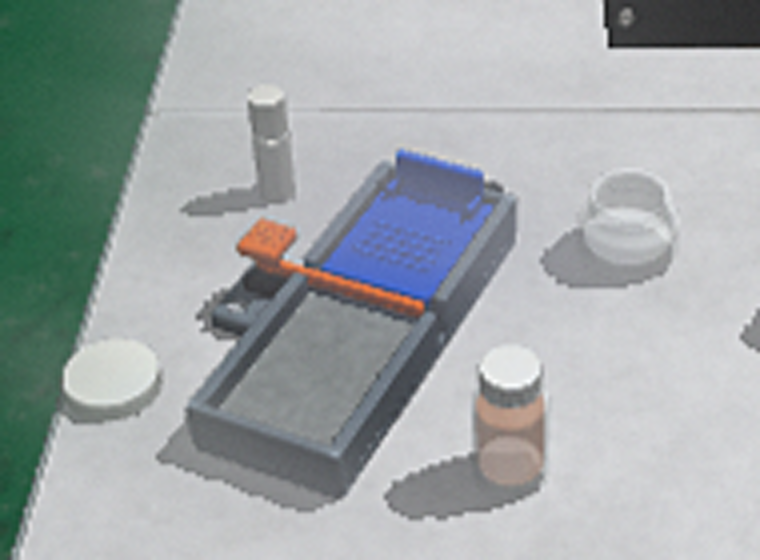

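```bash
cat > fit.py <<'E'
from h import *
o={'top':(140,120),'side':(130,140)}
L=[('top',(325,220),-50,42,34),('top',(258,348),-50,-42,34),('top',(662,376),158,42,32),('top',(602,512),158,-42,32),('top',(400,455),46.5,-60,46),
('side',(189,409),158,-42,32),('side',(340,462),158,42,32),('side',(268,238),46.5,-60,46),('side',(397,151),-42,-26,52),('side',(484,169),-42,26,52)]
def fit(sel):
    W=np.array([ray(n,(np.array(p)+.5)/4-.5+o[n],z/1e3)[:2] for n,p,x,y,z in sel]);H=np.array([[x,y] for _,_,x,y,_ in sel])/1e3
    a=H-H.mean(0);b=W-W.mean(0)
    th=np.arctan2((a[:,0]*b[:,1]-a[:,1]*b[:,0]).sum(),(a*b).sum());R=np.array([[np.cos(th),-np.sin(th)],[np.sin(th),np.cos(th)]])
    t=W.mean(0)-R@H.mean(0)
    print(np.degrees(th).round(2),t.round(4),((W-(H@R.T+t))*1e3).round(1).tolist());return th,t,R
if __name__=="__main__":
    fit(L[:5]);fit(L[5:]);th,t,R=fit(L)
    for nm,q in(('pad',(46.5,-60)),('lip',(-42,0)),('tray',(101.5,0))):print(nm,(R@np.array(q)/1e3+t).round(4))
    for nm,n,p,z in(('tube','top',(218,465),72),('bottle','top',(645,212),75),('jar','top',(345,105),42),('lid','top',(518,600),12),('tube','side',(266,98),72),('bottle','side',(510,365),75),('jar','side',(630,195),42),('lid','side',(112,372),12)):
        P=ray(n,(np.array(p)+.5)/4-.5+o[n],z/1e3)[:2];print(nm,P.round(3),'housing',(R.T@(P-t)*1e3).round(0))
E
python3 fit.py
```

```text
-113.6 [ 0.524  -0.0049] [[-3.8, -1.9], [1.3, -2.5], [-0.7, 3.1], [2.7, 1.3], [0.4, -0.1]]
-112.61 [ 0.5275 -0.0074] [[1.0, 0.7], [-1.4, -0.3], [1.0, -0.1], [-0.5, -2.1], [-0.2, 1.9]]
-113.1 [ 0.5258 -0.0062] [[-5.3, -1.1], [0.1, -1.1], [-3.9, 4.6], [-0.2, 3.4], [-1.5, 1.8], [3.9, -1.4], [1.8, -1.8], [2.9, -2.0], [0.9, -3.4], [1.3, 1.0]]
pad [ 0.4523 -0.0254]
lip [0.5423 0.0325]
tray [ 0.4859 -0.0995]
tube [0.441 0.068] housing [ -35. -107.]
bottle [ 0.579 -0.148] housing [110. 105.]
jar [0.642 0.013] housing [-64.  99.]
lid [ 0.378 -0.089] housing [ 134. -104.]
tube [0.446 0.062] housing [ -31. -100.]
bottle [ 0.583 -0.149] housing [109. 109.]
jar [0.647 0.013] housing [-65. 104.]
lid [ 0.38  -0.092] housing [ 136. -100.]
```

The pose fit, good to about 3 mm, puts the housing yaw at about -113° and its origin at (0.526, -0.006). Next I'll shut the fingers and align the tool at yaw 67, which turns tool x against housing x.

Call:
jog_arm([
  [0,0,0,8,-7.6],
  [0,0,0,8,-7.6],
  [0,0,0,8,-7.6],
  [0,0,0,8,-7.6],
  [0,0,0,8,-7.6],
  [0,0,0,8,-7.6],
  [0,0,0,5,0],
  [0,0,0,5,0],
  [0,0,0,0,0],
  [0,0,0,0,0],
], grip_force=60)

```text
clock: 1.1
tool_pos: [0.1994, -0.509, 0.1647]
ee_rot: [-179.6, -0.5, 68.4]
ft_force: [-0.7, 0.4, 0.6]
opening: -0.0001
```

```bash
cat > go.py <<'E'
from h import *
import sys
from scipy.spatial.transform import Rotation as Ro
s=state();R=Ro.from_euler('xyz',s['ee_rot'],degrees=True).as_matrix()
p=s['tool_pos'];th=np.radians(-113.1);H=np.array([[np.cos(th),-np.sin(th)],[np.sin(th),np.cos(th)]]);t=np.array([.5258,-.0062])
print('clock',s['clock'].__round__(2),'rpy',s['ee_rot'].round(2),'pos',p.round(4),'hous',(H.T@(p[:2]-t)*1e3).round(1),'F',s['ft_force'].round(1),'op',round(s['opening'],4))
if len(sys.argv)>1:
    hx,hy,z=map(float,sys.argv[1:4]);g=np.array([*(H@np.array([hx,hy])/1e3+t),z/1e3]);print('tool shift mm',(R.T@(g-p)*1e3).round(1))
E
python3 go.py 46.5 -60 110
```

```text
clock 1.1 rpy [-179.59   -0.54   68.42] pos [ 0.1994 -0.509   0.1647] hous [ 590.5 -102.9] F [-0.7  0.4  0.6] op -0.0001
tool shift mm [542.2  57.8  59.4]
```

Call:
jog_arm([
  [0,45,5,0,1.4],
  [0,45,5,0,0],
  [0,45,5,0,0],
  [0,45,5,0,0],
  [0,45,5,0,0],
  [0,45,5,0,0],
  [0,45,5,0,0],
  [0,45,5,0,0],
  [0,45,5,0,0],
  [0,45,5,0,0],
])

```text
clock: 2.1
tool_pos: [0.431, -0.1091, 0.1737]
ee_rot: [179.5, -0.2, 65.6]
ft_force: [0.8, -1.1, -0.0]
opening: 0.0001
```

```bash
python3 go.py 46.5 -60 75
```

```text
clock 2.1 rpy [179.5   -0.2   65.59] pos [ 0.431  -0.1091  0.1737] hous [131.8 -46.8] F [ 0.8 -1.1 -0. ] op 0.0001
tool shift mm [ 84.7 -16.   98.8]
```

Call:
jog_arm([
  [0,28,-5,10,-1.3],
  [0,28,-5,10,0],
  [0,28,-4,10,0],
  [0,0,0,14,0],
  [0,0,0,14,0],
  [0,0,0,14,0],
  [0,0,0,12,0],
  [0,0,0,10,0],
  [0,0,0,3,0],
  [0,0,0,0,0],
])

```text
clock: 3.1
tool_pos: [0.4607, -0.0169, 0.0807]
ee_rot: [178.6, -0.5, 67.2]
ft_force: [-0.5, 0.4, 0.4]
opening: 0.0001
```

```bash
python3 go.py 46.5 -60 50
python3 - <<'E'
from h import *
for n,(x,y,w,h) in(("top",(140,120,180,150)),("side",(130,80,190,140))):
    im=snapshot(n)
    cv2.imwrite(f"pics/{n}1c.png",cv2.resize(im[y:y+h,x:x+w],None,fx=4,fy=4,interpolation=cv2.INTER_CUBIC))
E
```

```text
clock 3.1 rpy [178.57  -0.49  67.2 ] pos [ 0.4607 -0.0169  0.0807] hous [ 35.4 -55.7] F [-0.5  0.4  0.4] op 0.0001
tool shift mm [-11.4  -5.1  30.4]
```

View pics/side1c.png

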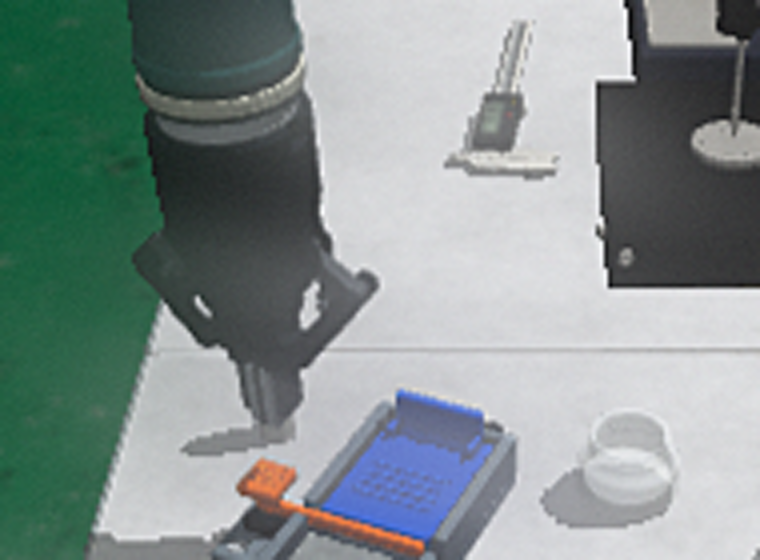

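View pics/top1c.png

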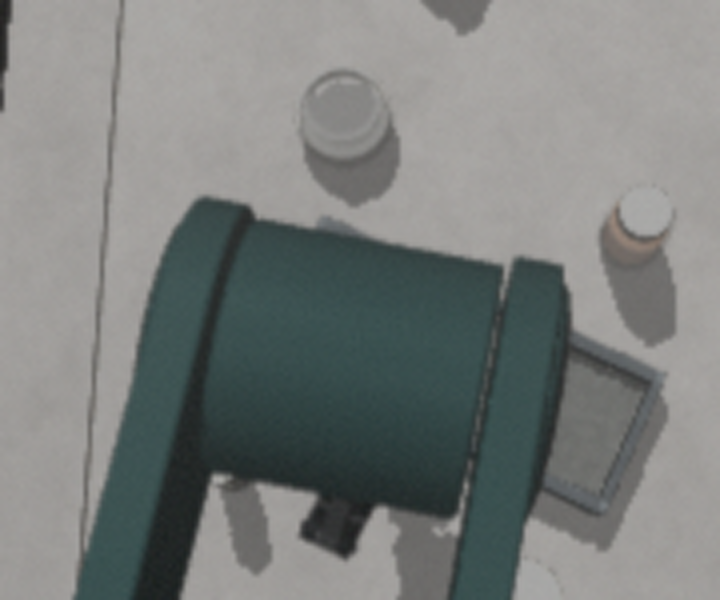

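In the side view the shut tip is above and a bit behind the pad: the tip is at crop (272,420) and the pad at (268,480). Next I'll centre over the pad and go down.

Call:
jog_arm([
  [0,-8,-3,0,0],
  [0,-4,-2,0,0],
  [0,0,0,8,0],
  [0,0,0,8,0],
  [0,0,0,8,0],
  [0,0,0,3,0],
  [0,0,0,0,0],
  [0,0,0,0,0],
  [0,0,0,0,0],
  [0,0,0,0,0],
])

```text
clock: 4.2
tool_pos: [0.4527, -0.0274, 0.053]
ee_rot: [178.4, -0.5, 67.2]
ft_force: [0.1, 0.2, -0.7]
opening: 0.0001
```

```bash
python3 go.py 46.5 -60 46
python3 - <<'E'
from h import *
for n,(x,y,w,h) in(("side",(130,80,190,140)),):
    im=snapshot(n)
    cv2.imwrite(f"pics/{n}2c.png",cv2.resize(im[y:y+h,x:x+w],None,fx=4,fy=4,interpolation=cv2.INTER_CUBIC))
E
```

```text
clock 4.2 rpy [178.35  -0.54  67.17] pos [ 0.4527 -0.0274  0.053 ] hous [ 48.1 -58.9] F [ 0.1  0.2 -0.7] op 0.0001
tool shift mm [ 1.6 -1.3  7. ]
```

View pics/side2c.png

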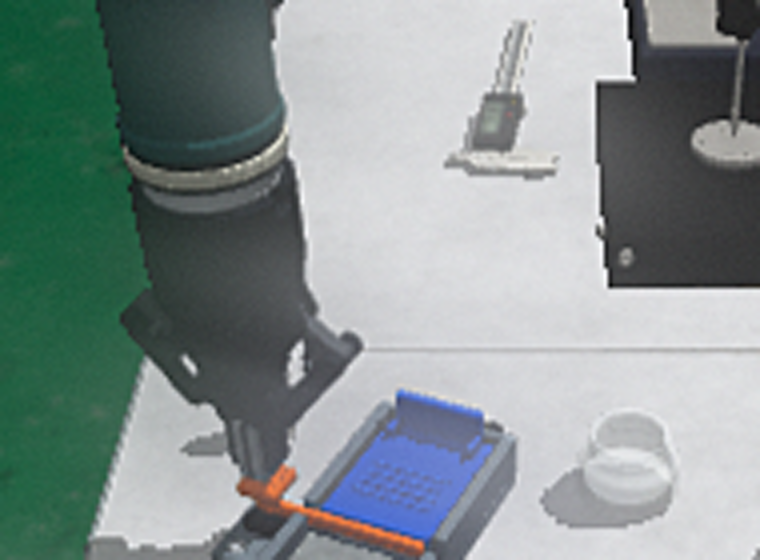

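The tip covers the pad at crop (265,480). Now I'll press in small steps.

Call:
jog_arm([
  [0,1,0,3,0],
  [0,0,0,3,0],
  [0,0,0,3,0],
  [0,0,0,3,0],
  [0,0,0,3,0],
  [0,0,0,3,0],
  [0,0,0,3,0],
  [0,0,0,0,0],
  [0,0,0,0,0],
  [0,0,0,0,0],
])

```text
clock: 5.25
tool_pos: [0.4554, -0.0269, 0.0385]
ee_rot: [178.1, -0.5, 67.2]
ft_force: [-0.5, 0.4, -0.9]
opening: -0.0002
```

```bash
python3 go.py 46.5 -60 38
```

```text
clock 5.25 rpy [178.15  -0.54  67.21] pos [ 0.4554 -0.0269  0.0385] hous [ 46.6 -56.6] F [-0.5  0.4 -0.9] op -0.0002
tool shift mm [ 0.1 -3.4  0.4]
```

Call:
jog_arm([
  [0,0,-3,0,0],
  [0,0,0,0,0],
  [0,0,0,2,0],
  [0,0,0,2,0],
  [0,0,0,2,0],
  [0,0,0,2,0],
  [0,0,0,2,0],
  [0,0,0,3,0],
  [0,0,0,3,0],
  [0,0,0,3,0],
])

```text
clock: 6.25
tool_pos: [0.4528, -0.0259, 0.0376]
ee_rot: [178.3, -0.4, 67.3]
ft_force: [-8.8, 1.0, 19.6]
opening: 0.0002
```

```bash
python3 go.py 46.5 -60 38
```

```text
clock 6.25 rpy [178.3   -0.38  67.29] pos [ 0.4528 -0.0259  0.0376] hous [ 46.8 -59.4] F [-8.8  1.  19.6] op 0.0002
tool shift mm [ 0.3 -0.6 -0.5]
```

The tab is on the hard stop: the tip is at 37.6 mm and reads 19.6 N. Next I'll lift and move behind the lip.

Call:
jog_arm([
  [0,0,0,-20,0],
  [0,0,0,-20,0],
  [0,0,0,-15,0],
  [0,20,12,0,0],
  [0,30,12,0,0],
  [0,30,12,0,0],
  [0,30,12,0,0],
  [0,18,10,0,0],
  [0,0,0,0,0],
  [0,0,0,0,0],
])

```text
clock: 7.25
tool_pos: [0.5535, 0.0737, 0.0916]
ee_rot: [178.8, -0.2, 67.2]
ft_force: [0.5, 0.1, -0.1]
opening: 0.0003
```

```bash
python3 go.py -78 0 41
python3 - <<'E'
from h import *
for n,(x,y,w,h) in(("top",(140,120,180,150)),("side",(130,100,190,140))):
    im=snapshot(n)
    cv2.imwrite(f"pics/{n}3c.png",cv2.resize(im[y:y+h,x:x+w],None,fx=4,fy=4,interpolation=cv2.INTER_CUBIC))
E
```

```text
clock 7.25 rpy [178.83  -0.19  67.19] pos [0.5535 0.0737 0.0916] hous [-84.3  -5.9] F [ 0.5  0.1 -0.1] op 0.0003
tool shift mm [-6.5  4.8 50.7]
```

View pics/side3c.png

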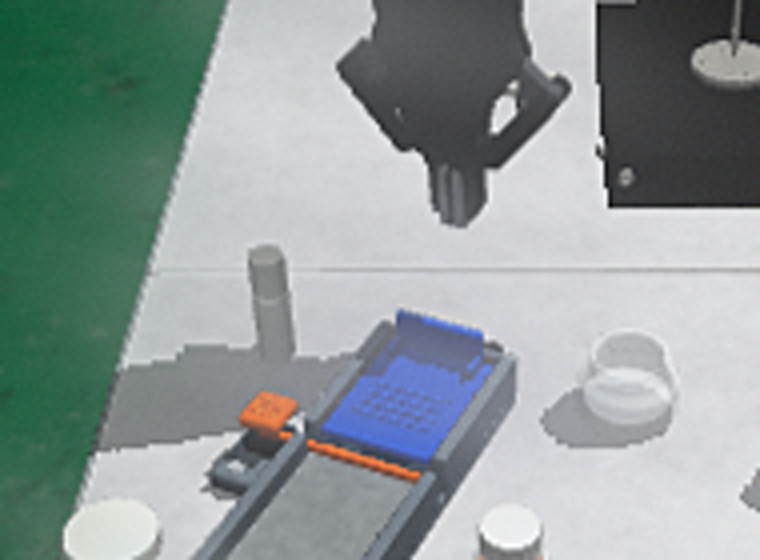

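View pics/top3c.png

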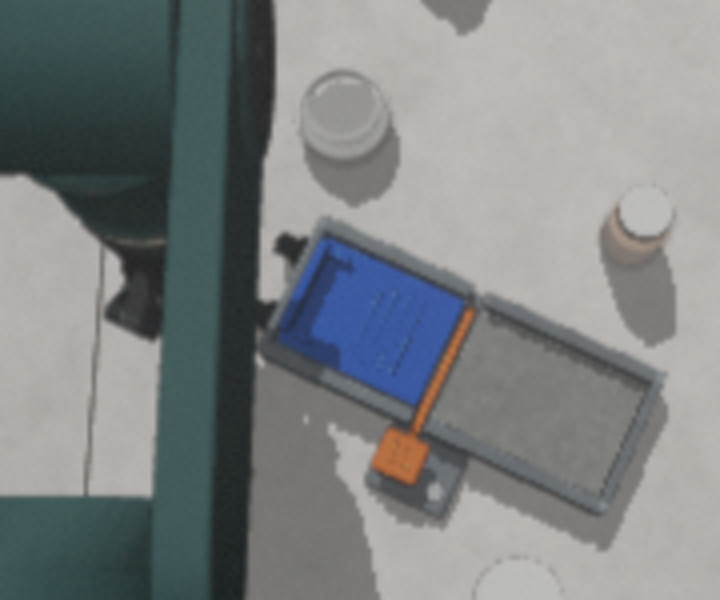

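The tab pad is about 3 px (roughly 8 mm) lower and its bar is flush, so the cover is released. Nothing else has moved. Next I'll go down behind the lip.

Call:
jog_arm([
  [0,0,5,12,0],
  [0,0,0,12,0],
  [0,0,0,12,0],
  [0,0,0,10,0],
  [0,0,0,4,0],
  [0,0,0,0,0],
  [0,0,0,0,0],
  [0,0,0,0,0],
  [0,0,0,0,0],
  [0,0,0,0,0],
])

```text
clock: 8.35
tool_pos: [0.5569, 0.0682, 0.037]
ee_rot: [178.9, -0.1, 66.9]
ft_force: [-0.2, 0.7, -0.4]
opening: -0.0
```

```bash
python3 go.py -55 0 41
python3 - <<'E'
from h import *
for n,(x,y,w,h) in(("side",(130,100,190,140)),):
    im=snapshot(n)
    cv2.imwrite(f"pics/{n}4c.png",cv2.resize(im[y:y+h,x:x+w],None,fx=4,fy=4,interpolation=cv2.INTER_CUBIC))
E
```

```text
clock 8.35 rpy [ 1.7891e+02 -1.3000e-01  6.6920e+01] pos [0.5569 0.0682 0.037 ] hous [-80.7  -0.6] F [-0.2  0.7 -0.4] op -0.0
tool shift mm [-25.7   0.7  -4.1]
```

View pics/side4c.png

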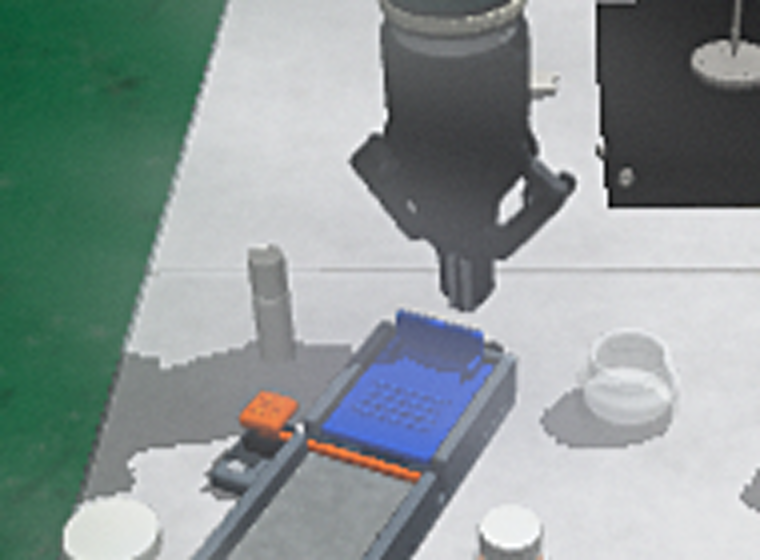

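Call:
jog_arm([
  [0,0,0,-5,0],
  [0,0,0,0,0],
  [0,-8,0,0,0],
  [0,-8,0,0,0],
  [0,-8,0,0,0],
  [0,-8,0,0,0],
  [0,-8,0,0,0],
  [0,-8,0,0,0],
  [0,0,0,0,0],
  [0,0,0,0,0],
])

```text
clock: 9.4
tool_pos: [0.5366, 0.0195, 0.0434]
ee_rot: [178.8, -0.2, 66.8]
ft_force: [0.0, 1.4, 0.8]
opening: -0.0001
```

```bash
python3 go.py 47 0 41
python3 - <<'E'
from h import *
for n,(x,y,w,h) in(("top",(140,120,180,150)),("side",(130,120,190,140)),):
    im=snapshot(n)
    cv2.imwrite(f"pics/{n}5c.png",cv2.resize(im[y:y+h,x:x+w],None,fx=4,fy=4,interpolation=cv2.INTER_CUBIC))
E
```

```text
clock 9.4 rpy [178.79  -0.19  66.84] pos [0.5366 0.0195 0.0434] hous [-27.9  -0.1] F [0.  1.4 0.8] op -0.0001
tool shift mm [-74.9   0.1   2.2]
```

View pics/side5c.png

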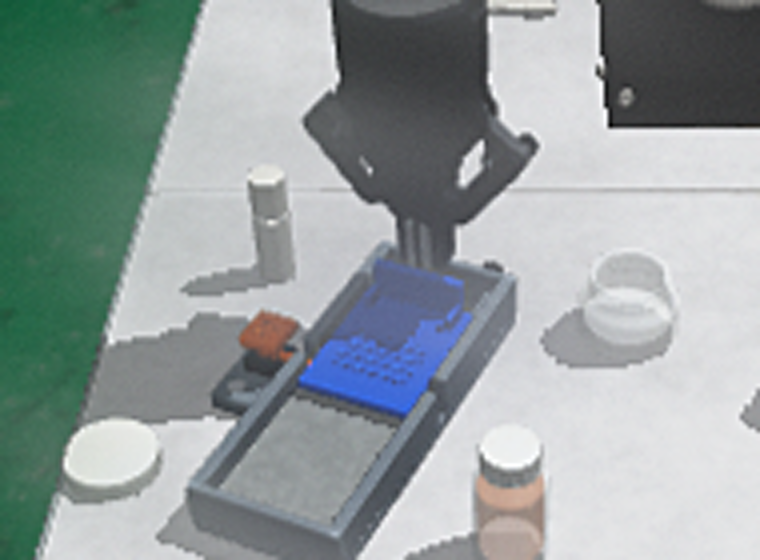

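The cover slides straight, and its front edge is now over the tray at crop (360,395). I'll keep pushing.

Call:
jog_arm([
  [0,-8,0,2,0],
  [0,-8,0,0,0],
  [0,-8,0,0,0],
  [0,-8,0,0,0],
  [0,-8,0,0,0],
  [0,-8,0,0,0],
  [0,-8,0,0,0],
  [0,-8,0,0,0],
  [0,-6,0,0,0],
  [0,0,0,0,0],
])

```text
clock: 10.5
tool_pos: [0.5067, -0.0502, 0.0407]
ee_rot: [178.8, -0.2, 66.9]
ft_force: [-0.3, -0.1, -0.0]
opening: 0.0001
```

```bash
python3 go.py 47 0 41
python3 - <<'E'
from h import *
for n,(x,y,w,h) in(("top",(140,120,180,150)),("side",(130,120,190,140)),):
    im=snapshot(n)
    cv2.imwrite(f"pics/{n}6c.png",cv2.resize(im[y:y+h,x:x+w],None,fx=4,fy=4,interpolation=cv2.INTER_CUBIC))
E
```

```text
clock 10.5 rpy [ 1.7882e+02 -1.7000e-01  6.6900e+01] pos [ 0.5067 -0.0502  0.0407] hous [48.  -0.3] F [-0.3 -0.1 -0. ] op 0.0001
tool shift mm [ 1.   0.3 -0.3]
```

View pics/side6c.png

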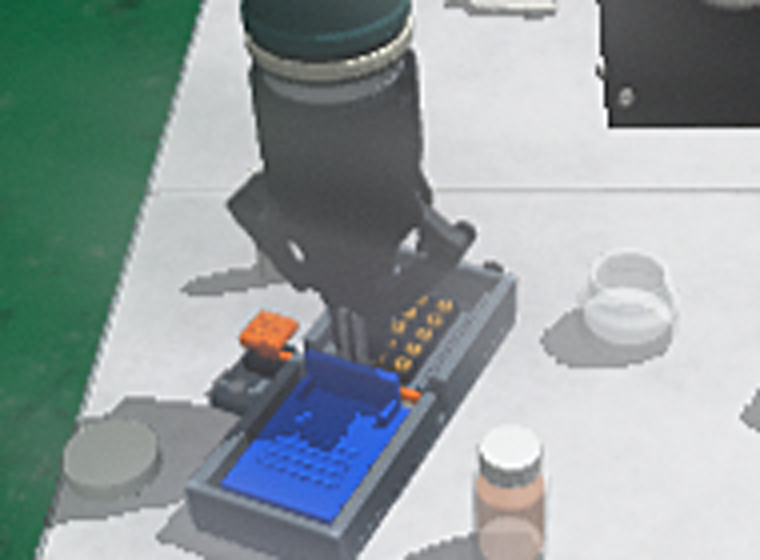

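The cover appears to be in the tray, with its front edge near the end wall at crop (280,500). I'll back off, lift and check.

Call:
jog_arm([
  [0,10,0,0,0],
  [0,10,0,0,0],
  [0,5,0,-10,0],
  [0,0,0,-20,0],
  [0,0,0,-25,0],
  [0,20,0,-20,0],
  [0,40,0,0,0],
  [0,40,0,0,0],
  [0,40,0,0,0],
  [0,0,0,0,0],
])

```text
clock: 11.6
tool_pos: [0.5751, 0.1157, 0.126]
ee_rot: [178.5, -0.5, 67.2]
ft_force: [0.6, -0.4, 0.3]
opening: 0.0001
```

```bash
python3 go.py
python3 - <<'E'
from h import *
for n,(x,y,w,h) in(("top",(140,120,180,150)),("side",(130,120,190,140)),):
    im=snapshot(n)
    cv2.imwrite(f"pics/{n}7c.png",cv2.resize(im[y:y+h,x:x+w],None,fx=4,fy=4,interpolation=cv2.INTER_CUBIC))
E
```

```text
clock 11.6 rpy [178.48  -0.46  67.2 ] pos [0.5751 0.1157 0.126 ] hous [-131.4   -2.5] F [ 0.6 -0.4  0.3] op 0.0001
```

View pics/side7c.png

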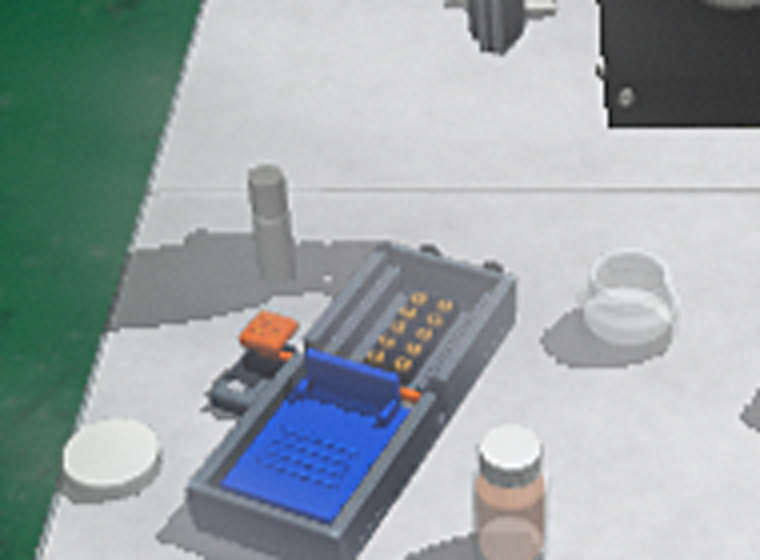

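View pics/top7c.png

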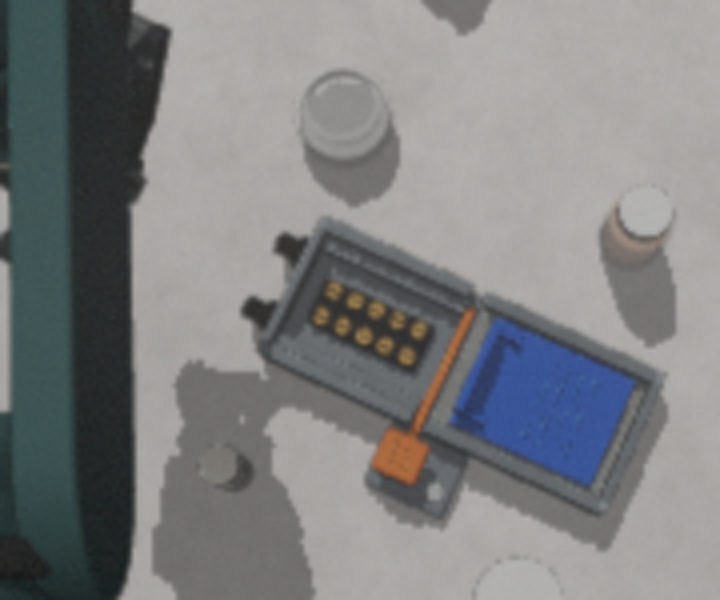

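The top view shows the cover inside the tray with a gap at both ends, and the terminals are exposed. One numeric check that it lies flat:

Run:
```python
from fit import *
th,t,R=fit(L[5:])
o['side']=(130,120)
for nm,p,z in(('lip top -y',(307,344),48),('lip top +y',(399,383),48),('front -y',(222,487),26),('front +y',(332,522),26),('end wall -y outer',(189,489),32),('pad',(269,330),38)):
    for dz in(0,4):
        P=ray('side',(np.array(p)+.5)/4-.5+o['side'],(z+dz)/1e3)[:2];print(nm,dz,(R.T@(P-t)*1e3).round(1))
```

```text
-112.61 [ 0.5275 -0.0074] [[1.0, 0.7], [-1.4, -0.3], [1.0, -0.1], [-0.5, -2.1], [-0.2, 1.9]]
lip top -y 0 [ 58.4 -29.2]
lip top -y 4 [ 62.2 -26.7]
lip top +y 0 [66.6 27.1]
lip top +y 4 [70.4 29.2]
front -y 0 [145.1 -31. ]
front -y 4 [148.2 -28.6]
front +y 0 [144.6  28.7]
front +y 4 [147.7  30.7]
end wall -y outer 0 [157.  -41.3]
end wall -y outer 4 [160.  -38.8]
pad 0 [ 46.7 -59.1]
pad 4 [ 50.5 -56.5]
```

```bash
python3 -c "
from bench import *
print(hand_in(), state()['clock'])"
```

```text
the job is handed in; nothing more can be done
the job is handed in; nothing more can be done
```

The terminal box is open and handed in. With the shut fingertips I pressed the orange tab down to its hard stop (tip at 37.6 mm, about 20 N). I then pushed the blue cover by its lip off the seat into the tray, and withdrew clear at about 11.6 s.

**Last checks:**
- **Cover:** its front edge measured at x ≈ 145 mm and the back of its lip at about 62 mm of the housing. That puts its origin at about 103 mm, past the 93 mm drop point, with gaps at both ends and consistent with lying flat.
- **Tab:** its pad position fits the fully-down height of 38 mm.
- **Jar, bottle, lid and tube:** by eye they had not moved in the before and after pictures.

**Disagreements:** the two cameras differed by up to about 5 mm on positions. The two lip corners came out 8 mm apart in x, while the front corners agreed within 1 mm. I took the lip difference as pixel reading error, since the top view shows the cover square in the tray.

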